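# Unlock the medicine box and hold the key turned

## Robot

A 7-joint arm with a two-finger parallel gripper is mounted at the origin on the work surface. World frame = base frame: x ahead of the robot, y to its left, z up, the work surface at z = 0. Lengths are in m, angles in rad, forces in N, time in s.
With the tool pointing down it reaches from about 0.375 to 0.925 m from the base axis. Payload 3.1 kg.
Tool frame: the origin (TCP) lies at the very end of the fingers, on their centre line; the grasp point (between the pads) lies 19 mm behind it (robot.grip_point_offset is the z of the grasp point in the tool frame, in m); z points along the fingers, y is the line along which they close (so a half turn about z gives the same grasp; the last joint's range is limited). The gripper opens to 85 mm and grips with 20 to 120 N. Pads are 22 mm wide; open, the fingers measure 114 mm over their backs; the gripper's body (76 mm by 85 mm) begins 54 mm behind the grasp point. The pads swing forward as they close: fully open they stand 13 mm farther back than shut.
Start: joints at [1.147, 0.383, 0.044, 1.598, -0.018, 1.161, -0.05], TCP at [0.208, -0.616, 0.231] pointing down, gripper open.
Joint ranges: [-2.61, 2.61], [-0.41, 2.15], [-1.48, 1.57], [0, 2.5], [-1.57, 4.71], [0.05, 1.97], [-2.85, 2.85]. Speed limits (rad/s): [2.79, 2.79, 3.14, 3.14, 3.14, 3.14, 3.14].

## Interface

Orientations are given as a 3x3 rotation matrix whose columns are the frame's x, y, z axes.
In Python, from station import sense, imaging, robot gives the robot as it stands.
- The arm moves only by the shell command python3 -m pendant 'ROWS' [FORCE]. ROWS is JSON, a list of rows, each an object of numbers: "dx", "dy", "dz": the shift along the tool's x, y, z as a fraction of full scale; "spin": the turn about the tool's z as a fraction of full scale; "jaw": the opening, from 0 (shut) to 1 (fully open). A call has 1 to 12 rows; each row is the pose to reach, as a shift and turn from the pose commanded when the call began, along the tool's axes at that moment; what a row does not reach only later rows make up. Full scale, the value 1, is 200 mm for a shift and 60 degrees for a turn. A row lasts 1/12 s, in which the tool goes at most 41.7 mm and 7.16 degrees, less where a joint would pass 70% of its speed; a pose out of reach is approached as far as the arm can. A call with a number of a shift or a turn outside -1 to 1 is refused whole. A call with a gripper value outside its range is refused whole. The fingers move at their own pace and stop on an object; FORCE is the grip in N (left out, the last holds). Time passes only in rows, so rows that repeat a pose let the fingers close. It gives the time, the measured TCP pose, the force, the opening and the grip force at its end, in the units of the state.
- sense(): the state, without advancing time (a new reading comes with each control period).
- imaging.camera(name): name is "scene" or "top" or "wrist"; returns the picture (400x640x3 uint8, blue, green, red); there is no depth.
- imaging.calibration(name): a dict with "fx", "fy", "cx", "cy" (pixels), "world_to_cam" (4x4, takes a point from world to camera coordinates). Camera axes: x right, y down, z forward; pixel columns grow to the right and rows downward; lengths in m; the calibration is good to about 2 mm. A picture is of the moment at which its call begins: read the wrist's pose just before it. calibration takes no time and is no camera call; for the wrist camera it gives the pose at the moment of the call.
- robot.hand_in(): hands the job in; it is judged then, once.
The state is a dict: "time_s": time; "joints": joint angles; "qvel": joint speeds; "joint_torque": joint torques, N m; "tcp_pos": TCP position; "orientation": TCP orientation; "ft_force": force on the tool from outside, world axes, zero at the start; "ft_torque": the same for the moment, N m; "width": finger opening in m; "grip_force": force on a finger pad.
Only numpy, scipy, OpenCV 4.12 (cv2) and the standard library are available. Lean on these libraries where they do the work, as an engineer would, in place of code of your own. Each camera call takes 0.05 s, during which the arm holds its last target. There are 200 camera calls.

## Task

Take the medicine box's key - the one with the rectangular head and the flat blade - off its peg on the key rack, push it all the way into the lock in the box's lid, working it past the sticky pins until its head sits on the lock, then turn it a quarter turn clockwise to its stop. The lock is sprung, so finish while still holding the key fully home and turned, so that I can lift the lid. Leave the other two keys on their pegs and do not shift the small things standing on the box and on the worktop in front.

Things in the scene. Friction and masses are not known exactly. Their poses are not given: they have to be found in the camera images.
- key: the medicine box's key (about 40 g), hanging blade down from one of the rack's three pegs: rectangular black head 30 mm wide, flat steel blade. Origin on its axis at the flat underside of the head, where the blade begins; z up along the key, away from the blade; y across its width; x through its thickness, along the peg
- key_head (a point): point to grip on the key, 18 mm above its origin, same axes: centre of the solid lower part of the head, gripped from above by its two narrow side faces (fingers closing along key y). The head is 30 mm wide (y), 9 mm thick (x), key z = 0 to 40 mm; an 11 x 11 mm square hole runs through it in x at key z = 24 to 35 mm, in which the peg sits
- key_tip (a point): pointed end of the key's blade, 30 mm below the key's origin. The blade is 9 mm wide (y) and 3.7 mm thick (x), tapered over its last 6 mm, with a round 4 mm waist (a cut in both edges) at key z = -9 to -16 mm. It is the same both ways round, so the key may also go in turned by half a turn
- rack: dark wooden key rack on the worktop, fixed: a level rail 240 mm long (y), 18 mm high, 109 mm up at its top, on two end posts and a 14 mm thick base plate that reaches to rack x = -57 mm. Origin at its foot, x to its back, z up. Three level steel pegs at rack y = -80, 0, 80 mm, 100 mm up, stick out to the front (-x) from rack x = +2 mm; the keys hang on them at x = -26 mm, in any order
- peg_ball (a point): ball end of the rack's middle peg (axes as the rack's). Pegs are 5 mm thick; the balls, 7 mm, are centred 44 mm in front of the rack's origin. A key hangs by the top edge of its hole: raise it about 3 mm (2 to 4) to bring the peg to mid-hole, then draw it straight forward (rack -x) by 30 mm or more to clear the ball
- cupboard_key: another key on the rack, to be left: steel, round open bow about 37 mm across, round shank and a flag-shaped bit on one side; origin and axes as for the medicine box's key, hanging at the same height
- bleed_key: the radiator bleed key on the rack, to be left: small black head 22 mm wide and a short, 12 mm thick round brass barrel; origin and axes as for the medicine box's key, hanging at the same height
- medbox: lockable grey steel medicine box, fixed, 190 mm deep (x), 260 mm wide (y), lid top at 115 mm; origin under its centre, front towards -x, z up. The lock stands on the lid 55 mm in front of the centre; a flat folded handle lies across the middle of the lid (up to 10 mm high, 104 mm long)
- lock_face (a point): centre of the lock's top face, on its axis, 7 mm above the lid, 122 mm above the worktop; axes as the box's (they do not turn with the key). A steel rosette 32 mm across surrounds the brass plug. The key is home when its head sits on the rosette: key origin at this point, key y along this y or opposite. Pushing about 15 N here is harmless
- keyway (a point): point inside the lock, on its axis, 20 mm below its face, axes as the box's. At rest the keyway is 10.4 mm long (y), 4.7 mm wide (x), 36 mm deep; its flared mouth takes the key's point about 1.5 mm off centre. Two sticky spring pins snag the blade's point with about 9 and 5 mm left to go: each gives way under 5 to 14 N of push, more easily after backing off 2 mm or rocking. An inner plate resists turning unless the key is home within 2 mm
- plug (a joint): angle (rad) the lock's plug has turned clockwise seen from above: 0 at rest, stop at 1.57 (a quarter turn). A spring (0.03 N m at rest, 0.08 N m at the stop) turns it back when the key is let go. The key leads the plug by about 0.2 rad (play), so it meets the stop when the key has turned some 1.8 rad; pressing on lightly is harmless
- pill_jar: small white pill jar, 40 mm across, 46 mm tall, standing on the back part of the medicine box's lid; loose, to be left where it is. Origin under its centre
- cream_jar: amber cream jar, 58 mm across, 45 mm tall, on the worktop near the robot; loose, to be left where it is. Origin under its centre
- carton: medicine carton lying flat, 55 x 105 x 26 mm; loose, to be left where it is. Origin under its centre
- nail_brush: wooden nail brush, 42 x 95 x 32 mm; loose, to be left where it is. Origin under its centre
- soap_dish: white soap dish with a bar of soap, 85 x 120 x 28 mm; loose, to be left where it is. Origin under its centre

How it is judged:
By the outcome, as a careful person would: the job done as asked, in the order asked, and still so for the second after the job is handed in, while the arm keeps its last pose, push and grip.
It also fails if it takes over 48 s, if anything falls off the work surface, if the arm or the gripper's body presses on something with over 40 N, if the wrist force passes 120 N, or if a joint passes its speed limit or range.

## Working session

There is one attempt and no reset: what is moved stays moved. The work goes in short steps, Python scripts to look and compute and a shell command to move; the robot and the scene stay as the last step left them, time stands still between calls to the robot, and variables do not carry over. Pictures are saved under pics/ and viewed, at most 10 in all, crops included, and the job is handed in when it is done.

```bash
mkdir -p pics; ls; python3 - <<'E'
from station import sense, imaging, robot
import cv2,json
s=sense(); print(s['time_s'],s['tcp_pos'],s['orientation'],s['width'],robot.grip_point_offset)
for n in ("scene","top","wrist"):
    c=imaging.calibration(n); print(n,c['fx'],c['cx'],c['cy'],c['world_to_cam'])
    cv2.imwrite(f'pics/{n}0.png',imaging.camera(n))
E
```

```text
pics
0.0 [ 0.20770779 -0.61491507  0.22986181] [[ 9.47382413e-01  3.20102404e-01 -1.00665093e-03]
 [ 3.20103944e-01 -9.47379238e-01  2.45846450e-03]
 [-1.66719796e-04 -2.65133897e-03 -9.99996471e-01]] 0.08551467950580514 -0.0187
scene 389.84373597222947 328.62885398635143 200.88722856017745 [[ 0.72804511  0.68543188  0.01155237 -0.42064931]
 [ 0.3772461  -0.38651498 -0.84160059 -0.08827316]
 [-0.57239471  0.61708127 -0.53997685  1.48371757]
 [ 0.          0.          0.          1.        ]]
top 435.60187168723786 312.94000509968936 195.80798757760286 [[-4.30435497e-03 -9.99815304e-01  1.87304565e-02  2.84151072e-02]
 [-9.85337263e-01  1.04574277e-03 -1.70614727e-01  5.19683989e-01]
 [ 1.70563628e-01 -1.91902030e-02 -9.85159776e-01  1.06600849e+00]
 [ 0.00000000e+00  0.00000000e+00  0.00000000e+00  1.00000000e+00]]
wrist 288.91088001457314 322.4869946282077 203.54866331359636 [[ 0.31983402 -0.9474702  -0.00253574 -0.64867652]
 [-0.91452751 -0.30941108  0.26058439 -0.0342696 ]
 [-0.24768053 -0.08102475 -0.96544774  0.37906994]
 [ 0.          0.          0.          1.        ]]
```

View pics/scene0.png

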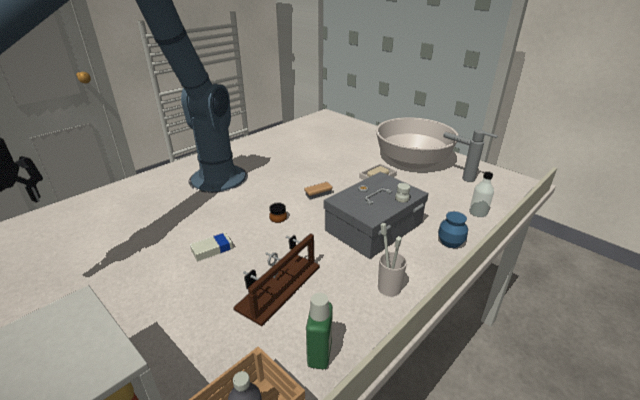

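View pics/top0.png

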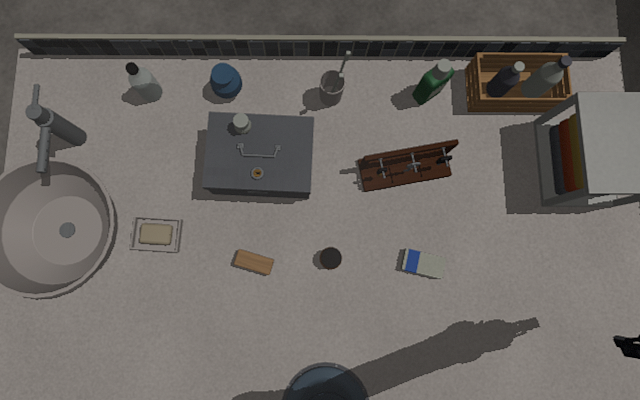

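The scene view shows the rack at about (277,280) with two black-headed keys at (250,279) and (293,243) and a round one at (272,259). The top view shows the rack at about (408,165) and the lock at (257,173). I'll zoom in on both.

```bash
python3 - <<'E'
import cv2,numpy as np
s=cv2.imread('pics/scene0.png');t=cv2.imread('pics/top0.png')
a=cv2.resize(s[225:325,230:330],(400,400),interpolation=3)
l=cv2.resize(s[165:265,320:420],(400,400),interpolation=3)
b=cv2.resize(t[130:200,350:470],(480,280),interpolation=3)
c=cv2.resize(t[110:190,230:310],(320,280),interpolation=3)
cv2.imwrite('pics/crop1.png',cv2.resize(np.vstack([np.hstack([a,l])]),(800,400)))
cv2.imwrite('pics/crop2.png',np.hstack([b,c]))
E
```

```text
(no output)
```

View pics/crop1.png

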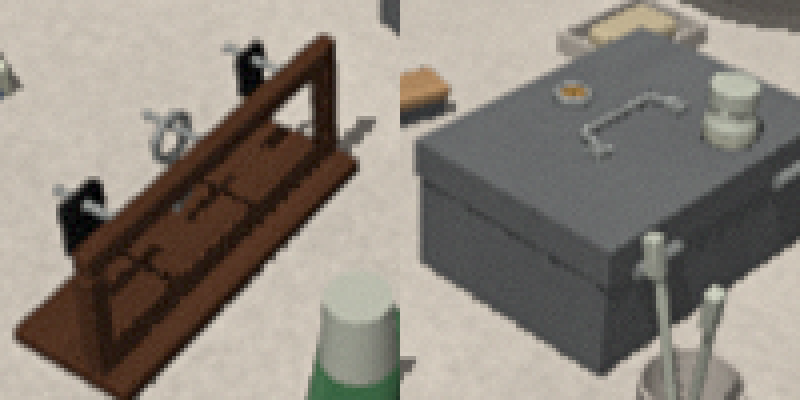

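View pics/crop2.png

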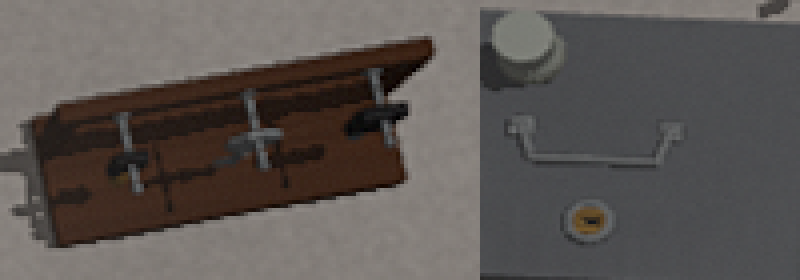

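The rectangular-headed key is the larger black one: on the rack's -y peg, at right in the top view with its ball near (447.5,166). The lock is at about (257.4,172.9).

```bash
cat > h.py <<'E'
from station import sense, imaging, robot
import numpy as np, cv2
def ray(cal,u,v,z):
    W=np.array(cal['world_to_cam']);R=W[:3,:3];c=-R.T@W[:3,3]
    d=R.T@np.array([(u-cal['cx'])/cal['fx'],(v-cal['cy'])/cal['fy'],1])
    return c+d*(z-c[2])/d[2]
def proj(cal,p):
    q=np.array(cal['world_to_cam'])@np.r_[p,1]; return np.array([cal['fx']*q[0]/q[2]+cal['cx'],cal['fy']*q[1]/q[2]+cal['cy']])
def togo(p,yaw_y):
    """shift in tool axes fractions to TCP p; spin (deg) to bring tool y along world angle yaw_y"""
    s=sense();R=np.array(s['orientation']);d=R.T@(np.array(p)-s['tcp_pos'])
    a=np.arctan2(R[1,1],R[0,1]); 
    sp=-(np.degrees(yaw_y-a)) ; sp=(sp+90)%180-90
    print('shift frac',np.round(d/0.2,4),'spin frac',round(sp/60,4),'deg',round(sp,1),'j7',s['joints'][6])
E
python3 - <<'E'
from h import *
c=imaging.calibration('top')
P=[ray(c,*p,0.1) for p in [(384.5,177.5),(416,171.3),(447.5,165.75)]]
for p in P: print(p)
d=P[0]-P[2];print(np.linalg.norm(d),np.degrees(np.arctan2(d[1],d[0])))
for p in [(380.5,158.5),(412.5,153.5),(443.75,148)]: print('root',ray(c,*p,.1))
print('lock',ray(c,257.4,172.9,.122))
for p in [(208,113),(314,118),(313,191),(204,187)]: print('box',ray(c,*p,.115))
for n,p,z in (('pill',(240,122),.046+.115),('cream',(330,258),.04),('carton',(422,264),.026)): print(n,ray(c,*p,z))
E
```

```text
[ 0.55537485 -0.14709298  0.1       ]
[ 0.57091338 -0.225173    0.1       ]
[ 0.58492826 -0.30376935  0.1       ]
0.15943929742405488 100.68202906263339
root [ 0.6032253  -0.13875846  0.1       ]
root [ 0.61600647 -0.21850371  0.1       ]
root [ 0.63015742 -0.29700243  0.1       ]
lock [0.56189379 0.16073123 0.122     ]
box [0.71405537 0.28508764 0.115     ]
box [0.70185359 0.02494421 0.115     ]
box [0.51919269 0.02819619 0.115     ]
box [0.52909957 0.28779833 0.115     ]
pill [0.67492614 0.19913912 0.161     ]
cream [ 0.36271742 -0.01504001  0.04      ]
carton [ 0.34718915 -0.24914111  0.026     ]
```

```bash
python3 -m pendant '[{"dx":0.96,"dy":-0.46,"spin":-1,"jaw":1},{"dx":0.96,"dy":-0.46,"spin":-1,"jaw":1},{"dx":0.96,"dy":-0.46,"spin":-1,"jaw":1},{"dx":0.96,"dy":-0.46,"spin":-1,"jaw":1},{"dx":0.96,"dy":-0.46,"spin":-1,"jaw":1},{"dx":0.96,"dy":-0.46,"spin":-1,"jaw":1},{"dx":0.96,"dy":-0.46,"spin":-1,"jaw":1},{"dx":0.96,"dy":-0.46,"spin":-1,"jaw":1},{"dx":0.96,"dy":-0.46,"spin":-1,"jaw":1}]'; python3 -c "
from h import *
togo([.514,-.316,.2],np.radians(100.3));print(sense()['joints'])"
```

```text
shift frac [ 1.9294 -0.9263  0.1524] spin frac 0.1396 deg 8.4 j7 -0.04986175804671558
[ 1.14719728  0.38368104  0.04386904  1.59922175 -0.01785559  1.16121173
 -0.04986176]validation failed for argument at $[0]...
```

```bash
python3 -m pendant '[{"dx":0.96,"dy":-0.46,"dz":0,"spin":-1,"jaw":1},{"dx":0.96,"dy":-0.46,"dz":0,"spin":-1,"jaw":1},{"dx":0.96,"dy":-0.46,"dz":0,"spin":-1,"jaw":1},{"dx":0.96,"dy":-0.46,"dz":0,"spin":-1,"jaw":1},{"dx":0.96,"dy":-0.46,"dz":0,"spin":-1,"jaw":1},{"dx":0.96,"dy":-0.46,"dz":0,"spin":-1,"jaw":1},{"dx":0.96,"dy":-0.46,"dz":0,"spin":-1,"jaw":1},{"dx":0.96,"dy":-0.46,"dz":0,"spin":-1,"jaw":1},{"dx":0.96,"dy":-0.46,"dz":0,"spin":-1,"jaw":1}]'; python3 -c "
from h import *
togo([.514,-.316,.2],np.radians(100.3));print(sense()['joints'])"
```

```text
time_s: 0.9
tcp_pos: [0.3607, -0.4665, 0.2308]
orientation: [[0.19, 0.982, -0.001], [0.982, -0.19, 0.001], [0.0, -0.001, -1.0]]
ft_force: [0.1, -0.3, -0.4]
width: 0.0856
grip_force: 0.0
shift frac [0.8844 0.6094 0.1542] spin frac 1.1455 deg 68.7 j7 0.5993540426795666
[ 1.0193366   0.28189024 -0.20913721  1.73799131  0.06397186  1.12920824
  0.59935404]
```

```bash
python3 -m pendant '[{"dx":0.88,"dy":0.61,"dz":0,"spin":-1,"jaw":1},{"dx":0.88,"dy":0.61,"dz":0,"spin":-1,"jaw":1},{"dx":0.88,"dy":0.61,"dz":0,"spin":-1,"jaw":1},{"dx":0.88,"dy":0.61,"dz":0,"spin":-1,"jaw":1},{"dx":0.88,"dy":0.61,"dz":0,"spin":-1,"jaw":1},{"dx":0.88,"dy":0.61,"dz":0,"spin":-1,"jaw":1},{"dx":0.88,"dy":0.61,"dz":0,"spin":-1,"jaw":1},{"dx":0.88,"dy":0.61,"dz":0,"spin":-1,"jaw":1},{"dx":0.88,"dy":0.61,"dz":0,"spin":-1,"jaw":1}]' && python3 -m pendant '[{"dx":0,"dy":0,"dz":0.1,"spin":-0.86,"jaw":1},{"dx":0,"dy":0,"dz":0.1,"spin":-0.86,"jaw":1},{"dx":0,"dy":0,"dz":0.1,"spin":-0.86,"jaw":1},{"dx":0,"dy":0,"dz":0.1,"spin":-0.86,"jaw":1},{"dx":0,"dy":0,"dz":0.1,"spin":-0.86,"jaw":1},{"dx":0,"dy":0,"dz":0.1,"spin":-0.86,"jaw":1},{"dx":0,"dy":0,"dz":0.1,"spin":-0.86,"jaw":1},{"dx":0,"dy":0,"dz":0.1,"spin":-0.86,"jaw":1},{"dx":0,"dy":0,"dz":0.1,"spin":-0.86,"jaw":1}]'; python3 -c "
from h import *
togo([.514,-.316,.2],np.radians(100.3));print(sense()['joints'])
c=imaging.calibration('wrist');im=imaging.camera('wrist');cv2.imwrite('pics/w1.png',im)
for p in [(.555,-.147,.1),(.571,-.225,.1),(.585,-.3035,.1),(.6027,-.3003,.0675)]: print(proj(c,p))
import pickle;pickle.dump(c,open('w1.pkl','wb'))"
```

```text
time_s: 1.65
tcp_pos: [0.5147, -0.3179, 0.2307]
orientation: [[-0.755, 0.656, -0.001], [0.656, 0.755, 0.001], [0.001, -0.0, -1.0]]
ft_force: [0.2, 0.5, -0.5]
width: 0.0853
grip_force: 0.0
time_s: 2.4
tcp_pos: [0.5143, -0.3186, 0.2108]
orientation: [[-0.984, -0.176, -0.001], [-0.176, 0.984, 0.001], [0.0, 0.001, -1.0]]
ft_force: [-0.7, -0.4, 0.5]
width: 0.085
grip_force: 0.0
shift frac [-0.0007  0.0132  0.0542] spin frac -0.0025 deg -0.1 j7 2.0484075926994687
[ 0.98202586  0.38556133 -0.61199171  1.70447078  0.24102102  1.12863207
  2.04840759]
[488.8896004  270.74075875]
[406.9407007  272.65785056]
[325.11985844 272.66626166]
[324.8265183  272.89697304]
```

View pics/w1.png

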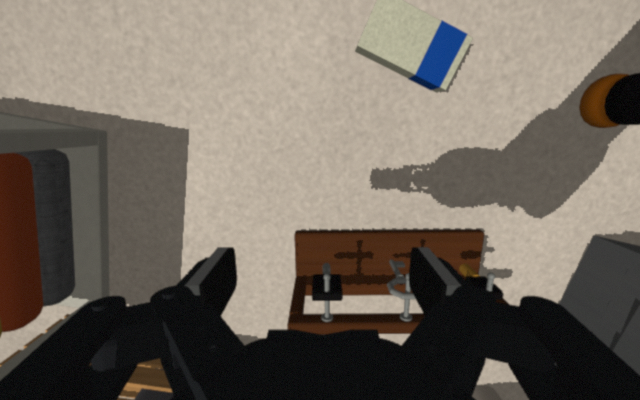

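The wrist view shows our rectangular key at (327,287) on the left peg, the round key at (400,280), and the bleed key with its brass barrel at (475,275). I'll enlarge it.

```bash
python3 - <<'E'
import cv2
t=cv2.imread('pics/w1.png')[225:335,285:435]
cv2.imwrite('pics/w1c.png',cv2.resize(cv2.convertScaleAbs(t,alpha=1.6,beta=15),None,fx=5.3333,fy=5.3333,interpolation=2))
E
```

```text
(no output)
```

View pics/w1c.png

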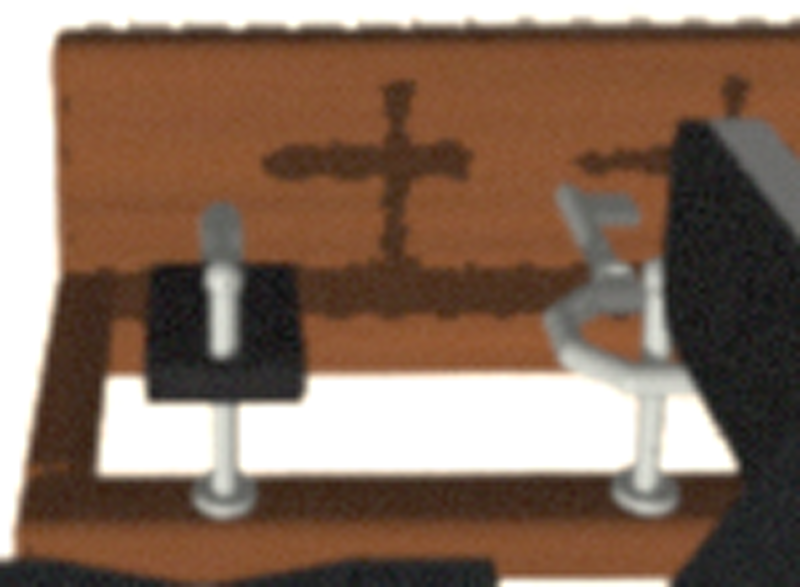

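The ball is at (326.8,277.1), the peg root at (326.8,317.8), the middle peg's root at (406.1,317.3), the head's top front edge at v=293.4 and its rear edge at v=299.8. The head spans u=312.8 to 341.8.

```bash
python3 - <<'E'
from h import *
import pickle;c=pickle.load(open('w1.pkl','rb'))
a=np.radians(10.2);X=np.array([np.cos(a),np.sin(a),0]);Y=np.array([-np.sin(a),np.cos(a),0])
f=lambda n,p:print(n,p.round(4),'rackXY',round(p@X,4),round(p@Y,4))
f('ball',ray(c,326.8,277.1,.1));f('root',ray(c,326.8,317.8,.1));f('root2',ray(c,406.1,317.3,.1))
f('hfront',ray(c,327.3,293.4,.1075));f('hrear',ray(c,327.3,299.8,.1075))
f('top ball',np.array([.585,-.3037,.1]))
print('tip',proj(c,(.6027,-.3003,.0375)))
f('blade u at tip',ray(c,285+221/5.333,225+205/5.333,.0375))
E
```

```text
ball [ 0.5894 -0.301   0.1   ] rackXY 0.5268 -0.4006
root [ 0.6349 -0.2927  0.1   ] rackXY 0.573 -0.4005
root2 [ 0.6201 -0.2132  0.1   ] rackXY 0.5726 -0.3196
hfront [ 0.6024 -0.2983  0.1075] rackXY 0.5401 -0.4002
hrear [ 0.6094 -0.297   0.1075] rackXY 0.5471 -0.4002
top ball [ 0.585  -0.3037  0.1   ] rackXY 0.522 -0.4025
tip [324.60826931 260.573314  ]
blade u at tip [ 0.606  -0.2975  0.0375] rackXY 0.5438 -0.4001
```

```bash
python3 -c "
from h import *
togo([.6063,-.2977,.0695],np.radians(100.2))"
```

```text
shift frac [-0.471   0.0221  0.7071] spin frac -0.0016 deg -0.1 j7 2.0476270222866053
```

```bash
python3 -m pendant '[{"dx":-0.2,"dy":0.022,"dz":0,"spin":0,"jaw":0.55},{"dx":-0.4,"dy":0.022,"dz":0,"spin":0,"jaw":0.55},{"dx":-0.471,"dy":0.022,"dz":0.1,"spin":0,"jaw":0.55},{"dx":-0.471,"dy":0.022,"dz":0.2,"spin":0,"jaw":0.55},{"dx":-0.471,"dy":0.022,"dz":0.3,"spin":0,"jaw":0.55},{"dx":-0.471,"dy":0.022,"dz":0.4,"spin":0,"jaw":0.55},{"dx":-0.471,"dy":0.022,"dz":0.5,"spin":0,"jaw":0.55},{"dx":-0.471,"dy":0.022,"dz":0.58,"spin":0,"jaw":0.55},{"dx":-0.471,"dy":0.022,"dz":0.64,"spin":0,"jaw":0.55},{"dx":-0.471,"dy":0.022,"dz":0.68,"spin":0,"jaw":0.55},{"dx":-0.471,"dy":0.022,"dz":0.707,"spin":0,"jaw":0.55},{"dx":-0.471,"dy":0.022,"dz":0.707,"spin":0,"jaw":0.55}]' 60; python3 -c "
from h import *
togo([.6063,-.2977,.0695],np.radians(100.2))
cv2.imwrite('pics/w2.png',cv2.resize(imaging.camera('wrist')[180:360,200:450],(800,576)))"
```

```text
time_s: 3.45
tcp_pos: [0.6062, -0.2973, 0.069]
orientation: [[-0.984, -0.178, -0.001], [-0.178, 0.984, 0.001], [0.001, 0.001, -1.0]]
ft_force: [-0.2, -1.0, 0.2]
width: 0.0474
grip_force: 0.0
shift frac [-0.0002 -0.0019 -0.0026] spin frac 0.0008 deg 0.0 j7 1.8645324187521388
```

View pics/w2.png

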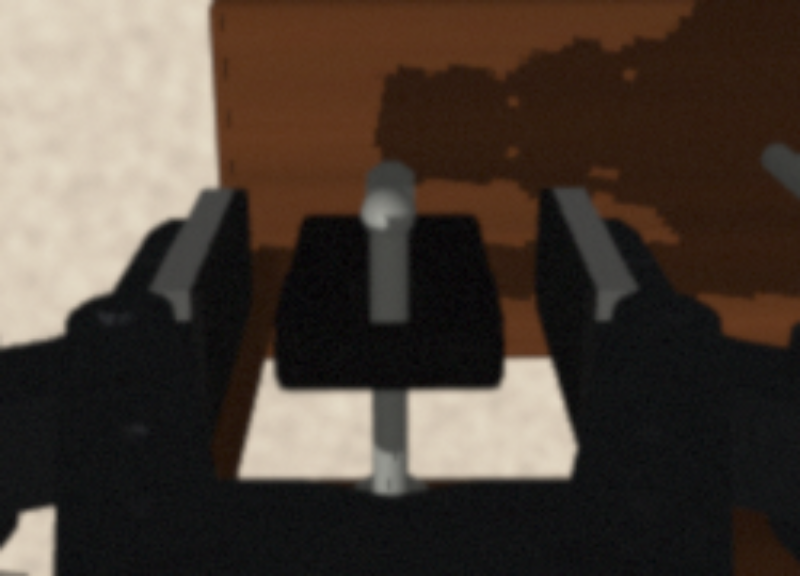

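The head, at (388,300) in the crop, lies centred between the pads. Now I'll close.

```bash
python3 -m pendant '[{"dx":0,"dy":0,"dz":0,"spin":0,"jaw":0.3},{"dx":0,"dy":0,"dz":0,"spin":0,"jaw":0.3},{"dx":0,"dy":0,"dz":0,"spin":0,"jaw":0.2},{"dx":0,"dy":0,"dz":0,"spin":0,"jaw":0.1},{"dx":0,"dy":0,"dz":0,"spin":0,"jaw":0},{"dx":0,"dy":0,"dz":0,"spin":0,"jaw":0},{"dx":0,"dy":0,"dz":0,"spin":0,"jaw":0},{"dx":0,"dy":0,"dz":0,"spin":0,"jaw":0}]' 80
python3 -m pendant '[{"dx":0,"dy":0,"dz":-0.005,"spin":0,"jaw":0},{"dx":0,"dy":0,"dz":-0.01,"spin":0,"jaw":0},{"dx":0,"dy":0,"dz":-0.015,"spin":0,"jaw":0},{"dx":0,"dy":0,"dz":-0.015,"spin":0,"jaw":0}]'
```

```text
time_s: 4.17
tcp_pos: [0.6078, -0.2979, 0.0712]
orientation: [[-0.984, -0.178, 0.002], [-0.178, 0.984, -0.001], [-0.002, -0.002, -1.0]]
ft_force: [0.6, -0.0, 4.7]
width: 0.0286
grip_force: 78.8
time_s: 4.5
tcp_pos: [0.6055, -0.297, 0.0719]
orientation: [[-0.984, -0.178, -0.002], [-0.178, 0.984, 0.001], [0.002, 0.001, -1.0]]
ft_force: [0.3, 0.0, 0.0]
width: 0.0285
grip_force: 78.7
```

```bash
for i in 1 2 3 4; do python3 -m pendant '[{"dx":0,"dy":0,"dz":-0.005,"spin":0,"jaw":0},{"dx":0,"dy":0,"dz":-0.005,"spin":0,"jaw":0}]' | egrep "tcp|ft_f"; done
```

```text
tcp_pos: [0.606, -0.2972, 0.0733]
ft_force: [0.4, -0.8, -0.3]
tcp_pos: [0.6065, -0.2974, 0.0749]
ft_force: [-0.3, 0.5, -0.7]
tcp_pos: [0.6068, -0.2975, 0.0761]
ft_force: [-0.3, 0.3, -1.4]
tcp_pos: [0.6068, -0.2974, 0.0771]
ft_force: [-0.8, -0.3, 0.3]
```

```bash
for i in 1 2; do python3 -m pendant '[{"dx":0,"dy":0,"dz":-0.005,"spin":0,"jaw":0},{"dx":0,"dy":0,"dz":-0.005,"spin":0,"jaw":0},{"dx":0,"dy":0,"dz":-0.005,"spin":0,"jaw":0}]' | egrep "tcp|ft_f"; done
python3 -c "
from h import *
im=imaging.camera('wrist');cv2.imwrite('pics/w3.png',cv2.resize(im[215:315,260:385],(800,576),interpolation=2))"
```

```text
tcp_pos: [0.6065, -0.2974, 0.0777]
ft_force: [0.9, 0.7, -1.4]
tcp_pos: [0.6065, -0.2974, 0.0779]
ft_force: [3.0, -1.4, -7.9]
```

View pics/w3.png

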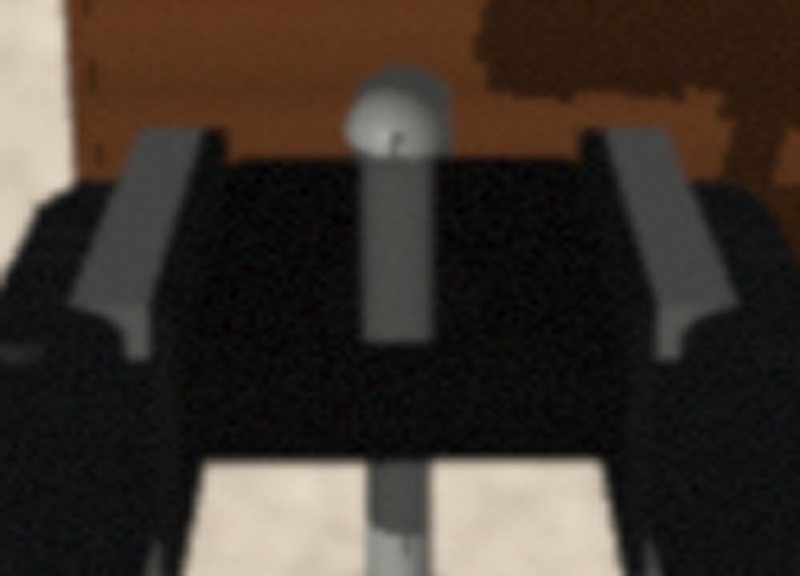

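The peg runs through the hole, near its centre at (397,250), and bottom contact is at TCP z≈0.0777. I'll lower 4 mm to mid-hole and draw the key forward.

```bash
python3 -m pendant '[{"dx":0,"dy":0,"dz":0.01,"spin":0,"jaw":0},{"dx":0,"dy":0,"dz":0.02,"spin":0,"jaw":0},{"dx":0,"dy":0,"dz":0.02,"spin":0,"jaw":0}]' | egrep "tcp|ft_f"
python3 -m pendant '[{"dx":0.02,"dy":0,"dz":0,"spin":0,"jaw":0},{"dx":0.04,"dy":0,"dz":0,"spin":0,"jaw":0},{"dx":0.06,"dy":0,"dz":0,"spin":0,"jaw":0},{"dx":0.07,"dy":0,"dz":0,"spin":0,"jaw":0}]' | egrep "tcp|ft_f"
```

```text
tcp_pos: [0.6066, -0.2974, 0.0753]
ft_force: [0.7, 1.0, -0.6]
tcp_pos: [0.5918, -0.3006, 0.075]
ft_force: [0.0, -0.9, 0.4]
```

```bash
python3 -m pendant '[{"dx":0.015,"dy":0,"dz":0,"spin":0,"jaw":0},{"dx":0.03,"dy":0,"dz":0,"spin":0,"jaw":0},{"dx":0.045,"dy":0,"dz":0,"spin":0,"jaw":0}]' | egrep "tcp|ft_f"
python3 -m pendant '[{"dx":0.03,"dy":0,"dz":0,"spin":0,"jaw":0},{"dx":0.06,"dy":0,"dz":0,"spin":0,"jaw":0},{"dx":0.11,"dy":0,"dz":0,"spin":0,"jaw":0},{"dx":0.2,"dy":0,"dz":0,"spin":0,"jaw":0},{"dx":0.2,"dy":0,"dz":0,"spin":0,"jaw":0}]' 
python3 -c "
from h import *
cv2.imwrite('pics/w4.png',imaging.camera('wrist'));togo([.50,.163,.22],np.radians(87.5))"
```

```text
tcp_pos: [0.5836, -0.3017, 0.075]
ft_force: [0.6, -0.5, 0.1]
time_s: 6.97
tcp_pos: [0.5398, -0.3106, 0.074]
orientation: [[-0.985, -0.175, -0.006], [-0.175, 0.985, -0.001], [0.006, 0.0, -1.0]]
ft_force: [-1.4, -0.5, -1.0]
width: 0.0288
grip_force: 79.8
shift frac [-0.2076  2.3661 -0.7297] spin frac 0.2101 deg 12.6 j7 1.9195125663500623
```

```bash
python3 -m pendant '[{"dx":0,"dy":0,"dz":-0.12,"spin":0,"jaw":0},{"dx":0,"dy":0,"dz":-0.27,"spin":0,"jaw":0},{"dx":0,"dy":0,"dz":-0.42,"spin":0,"jaw":0},{"dx":0,"dy":0,"dz":-0.57,"spin":0,"jaw":0},{"dx":-0.05,"dy":0.1,"dz":-0.68,"spin":0,"jaw":0},{"dx":-0.1,"dy":0.22,"dz":-0.73,"spin":0,"jaw":0},{"dx":-0.15,"dy":0.37,"dz":-0.73,"spin":0.05,"jaw":0},{"dx":-0.2,"dy":0.52,"dz":-0.73,"spin":0.1,"jaw":0},{"dx":-0.2,"dy":0.67,"dz":-0.73,"spin":0.15,"jaw":0},{"dx":-0.2,"dy":0.8,"dz":-0.73,"spin":0.2,"jaw":0},{"dx":-0.2,"dy":0.9,"dz":-0.73,"spin":0.21,"jaw":0},{"dx":-0.2,"dy":1,"dz":-0.73,"spin":0.21,"jaw":0}]'; python3 -c "
from h import *
togo([.50,.163,.22],np.radians(87.5))"
```

```text
time_s: 8.02
tcp_pos: [0.5486, -0.1022, 0.2213]
orientation: [[-0.999, 0.039, 0.001], [0.039, 0.999, 0.0], [-0.001, 0.0, -1.0]]
ft_force: [0.4, 0.2, -0.6]
width: 0.0289
grip_force: 80.0
shift frac [0.2941 1.3158 0.0064] spin frac 0.0048 deg 0.3 j7 1.476220796951598
```

```bash
python3 -m pendant '[{"dx":0.04,"dy":0.15,"dz":0,"spin":0,"jaw":0},{"dx":0.09,"dy":0.32,"dz":0,"spin":0,"jaw":0},{"dx":0.14,"dy":0.49,"dz":0,"spin":0,"jaw":0},{"dx":0.19,"dy":0.66,"dz":0,"spin":0,"jaw":0},{"dx":0.24,"dy":0.83,"dz":0,"spin":0,"jaw":0},{"dx":0.28,"dy":0.96,"dz":0,"spin":0,"jaw":0},{"dx":0.29,"dy":1,"dz":0,"spin":0,"jaw":0},{"dx":0.29,"dy":1,"dz":0,"spin":0,"jaw":0},{"dx":0.29,"dy":1,"dz":0,"spin":0,"jaw":0}]'; python3 -c "
from h import *
c=imaging.calibration('wrist');im=imaging.camera('wrist');cv2.imwrite('pics/w5.png',im)
import pickle;pickle.dump((c,sense()),open('w5.pkl','wb'))
print(proj(c,(.562,.1607,.122)))
R=np.array(sense()['orientation']);t=sense()['tcp_pos']
print('tip',proj(c,t+R@[0,0,.034]),proj(c,t))"
```

```text
time_s: 8.77
tcp_pos: [0.499, 0.0971, 0.2211]
orientation: [[-0.999, 0.04, 0.001], [0.04, 0.999, -0.001], [-0.001, -0.001, -1.0]]
ft_force: [0.6, -0.7, -0.6]
width: 0.0287
grip_force: 80.0
[394.2497795  267.21390749]
tip [320.79970085 230.89083815] [320.47940449 253.14091961]
```

View pics/w5.png

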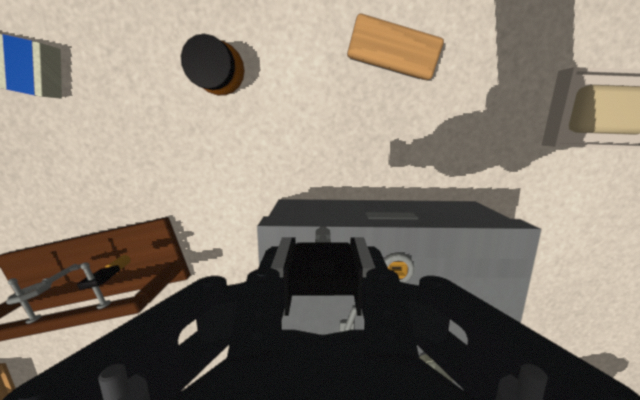

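The lock is at (400,268), right of the fingers, and the held key's blade shows at (322,232). I'll enlarge both and fit the box edges by code.

```bash
python3 - <<'E'
from h import *
import pickle
c,s=pickle.load(open('w5.pkl','rb'))
im=cv2.imread('pics/w5.png')
cv2.imwrite('pics/w5c.png',cv2.resize(cv2.convertScaleAbs(im[220:292,310:418],alpha=1.8,beta=10),(800,533),interpolation=2))
hsv=cv2.cvtColor(im,cv2.COLOR_BGR2HSV)[250:290,380:420]
m=cv2.inRange(hsv,(8,110,60),(35,255,255));ys,xs=np.nonzero(m);print('brass',xs.min()+380,xs.max()+380,ys.min()+250,ys.max()+250,len(xs))
# front lid edge: strongest vertical gradient near v=228
g=im[:,:,1].astype(float)
us=np.r_[275:300,400:525:1];E=[]
for u in us:
    col=g[215:245,u-1:u+2].mean(1);d=np.diff(col);k=int(d.argmax());
    y=d[max(k-2,0):k+3];E.append(215.5+(np.arange(max(k-2,0),max(k-2,0)+len(y))*y).sum()/y.sum())
E=np.array(E);p=np.polyfit(us,E,1);ok=abs(E-np.polyval(p,us))<1;p=np.polyfit(us[ok],E[ok],1);print(p,ok.mean())
a=ray(c,275,np.polyval(p,275),.115);b=ray(c,525,np.polyval(p,525),.115);print(a,b,'box y deg',np.degrees(np.arctan2(*(b-a)[[1,0]])))
print('tool y deg',np.degrees(np.arctan2(s['orientation'][1][1],s['orientation'][0][1])))
E
```

```text
brass 387 407 261 278 230
[1.00779937e-02 2.22891508e+02] 1.0
[0.51950599 0.05260635 0.115     ] [0.53104973 0.28102469 0.115     ] box y deg 87.10686542464548
tool y deg 87.57471683315254
```

View pics/w5c.png

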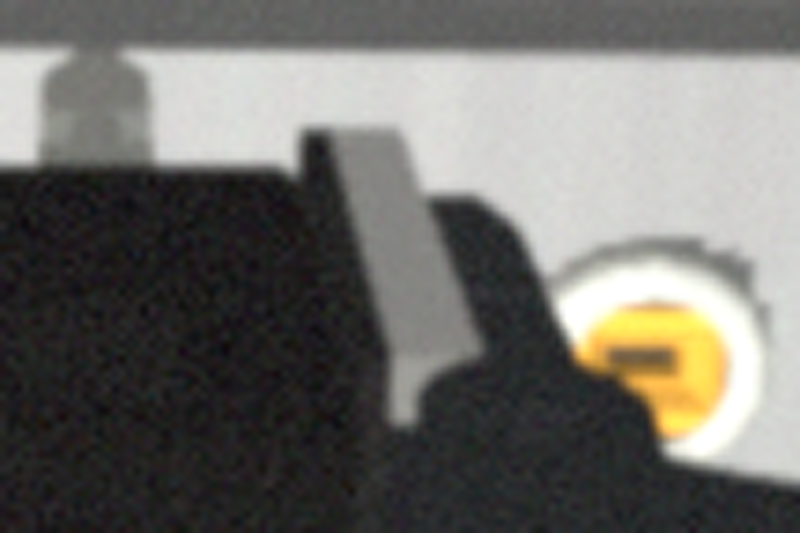

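The blade tip is at crop (96,50), with the taper starting at y≈88. The keyway slot is centred at crop (643,360) and parallel to the image rows.

```bash
python3 - <<'E'
from h import *
import pickle
c,s=pickle.load(open('w5.pkl','rb'))
px=lambda x,y:(310+(x+.5)/7.407-.5,220+(y+.5)/7.403-.5)
L=ray(c,*px(643,360),.122);print('lock',L)
z=s['tcp_pos'][2]
t1=ray(c,*px(96,50),z-.0342);t2=ray(c,*px(96,88),z-.0282)
print('tcp',s['tcp_pos'],'tipfront',t1,'taper front',t2)
R=np.array(s['orientation']);print((R.T@(t1-s['tcp_pos']))*1e3,(R.T@(t2-s['tcp_pos']))*1e3)
E
```

```text
lock [0.56308216 0.16269191 0.122     ]
tcp [0.49923177 0.09577694 0.22089304] tipfront [0.49620687 0.09699545 0.18669304] taper front [0.49749235 0.09694562 0.19269304]
[ 3.0915534   1.12166663 34.19735312] [ 1.80199503  1.12061581 28.19802181]
```

```bash
python3 -m pendant '[{"dx":-0.1,"dy":0.1,"dz":0,"spin":0,"jaw":0},{"dx":-0.2,"dy":0.22,"dz":0,"spin":0,"jaw":0},{"dx":-0.3,"dy":0.33,"dz":0,"spin":0,"jaw":0},{"dx":-0.308,"dy":0.342,"dz":0,"spin":0,"jaw":0},{"dx":-0.308,"dy":0.342,"dz":0.1,"spin":0,"jaw":0},{"dx":-0.308,"dy":0.342,"dz":0.2,"spin":0,"jaw":0},{"dx":-0.308,"dy":0.342,"dz":0.27,"spin":0,"jaw":0},{"dx":-0.308,"dy":0.342,"dz":0.27,"spin":0,"jaw":0},{"dx":-0.308,"dy":0.342,"dz":0.27,"spin":0,"jaw":0},{"dx":-0.308,"dy":0.342,"dz":0.27,"spin":0,"jaw":0}]'
python3 -c "
from h import *
c=imaging.calibration('wrist');im=imaging.camera('wrist');cv2.imwrite('pics/w6.png',im)
s=sense();print(s['tcp_pos'],s['joints'][6])
hsv=cv2.cvtColor(im,cv2.COLOR_BGR2HSV)[200:300,270:380]
m=cv2.inRange(hsv,(8,110,60),(35,255,255));ys,xs=np.nonzero(m);print('brass',len(xs),len(xs) and (xs.min()+270,xs.max()+270,ys.min()+200,ys.max()+200))
print(proj(c,(s['tcp_pos'][0],s['tcp_pos'][1],.122)), proj(c,np.array(s['tcp_pos'])-[0,0,.034]))
g=im[:,:,1]
for v in range(206,262,3): print(v,' '.join('%3d'%x for x in g[v,290:356:2]))
"
```

```text
time_s: 9.65
tcp_pos: [0.5636, 0.1625, 0.1676]
orientation: [[-0.999, 0.042, 0.001], [0.042, 0.999, 0.0], [-0.001, 0.0, -1.0]]
ft_force: [-0.5, 0.3, -1.0]
width: 0.0289
grip_force: 80.0
[0.56388146 0.16298555 0.1681464 ] 0.9045531103680116
brass 395 (np.int64(312), np.int64(339), np.int64(213), np.int64(238))
[323.59646702 224.90798875] [323.67366041 231.13987769]
206 131 128 128 127 126 125 127 126 127 128 126 118 101 100 106 112 108  79  80  79  75  74  69  64  63  61  63  62  63  59  62  61  63
209 128 128 126 127 124 127 127 126 126 122 106 111 130 144 154 144 113  83  82  81  80  80  79  79  74  65  63  62  62  61  64  63  66
212 126 126 125 123 124 125 126 127 121 117 137 155 157 157 153 126 105  77  73  77  79  76  79  81  81  76  71  67  62  65  63  65  63
215 126 124 125 125 124 124 124 124 119 146 167 168 149 143 141 104  87  71  70  71  68  72  74  77  80  79  78  73  65  65  64  65  65
218 125 124 123 123 124 123 124 117 143 162 166 150 131 134 135 112  88  73  73  72  74  75  76  74  77  79  80  78  70  65  67  64  63
221 124 124 125 124 123 125 122 135 161 166 152 143 1
[... 1150 characters left out ...]
  13  10  18  16  19
248  16  14  14  12  14   5  11   6  10  12   5  12   9   8  16  10   9  12   5  12  14   8   9  11   7   9   8   6  13  14  16   8  21
251  12  12   4   6  13   7  11   8   7  17  10   7  15  13  14  13   7  12   9  10   7   7  13  11   7  12  14   8  13   8  12  15  19
254  18  11  11  13  10  10  14   9  11   9  13   3  12  10  10   8   8  12  10  12  13  10  16  14  12  13   8  15   9   9   6  17  14
257  11  14   8   6   8   5   1  12  14   5  13  14  11  10  10  16   8   9   8  11  13   7  10  13   4   7  13   6  18  10   9  10  17
260  14  16   7   2   4  10  15   9   4  16  13  12  16   6  14   9  16   8  12  16  14   9   9  10   9   9  14   9   7  10  10  12  12
```

```bash
python3 -m pendant '[{"dx":-0.006,"dy":0.0085,"dz":0.02,"spin":0,"jaw":0},{"dx":-0.006,"dy":0.0085,"dz":0.04,"spin":0,"jaw":0},{"dx":-0.006,"dy":0.0085,"dz":0.04,"spin":0,"jaw":0},{"dx":-0.006,"dy":0.0085,"dz":0.04,"spin":0,"jaw":0},{"dx":-0.006,"dy":0.0085,"dz":0.04,"spin":0,"jaw":0}]' | egrep "time|tcp|ft_f"
cat > look.py <<'E'
from h import *
c=imaging.calibration('wrist');im=imaging.camera('wrist')
s=sense();print(s['tcp_pos'].round(4) if hasattr(s['tcp_pos'],'round') else s['tcp_pos'])
hsv=cv2.cvtColor(im,cv2.COLOR_BGR2HSV)[200:300,270:380]
m=cv2.inRange(hsv,(8,110,60),(35,255,255));ys,xs=np.nonzero(m);print('brass',len(xs),len(xs) and (xs.min()+270,xs.max()+270,ys.min()+200,ys.max()+200))
g=im[:,:,1]
print('     '+' '.join('%3d'%x for x in range(296,354,2)))
for v in range(204,246,2): print(v,' '.join('%3d'%x for x in g[v,296:354:2]))
E
python3 look.py
```

```text
time_s: 10.12
tcp_pos: [0.5641, 0.165, 0.159]
ft_force: [-0.1, 0.1, -0.2]
[0.5641 0.165  0.159 ]
brass 409 (np.int64(307), np.int64(336), np.int64(216), np.int64(242))
     296 298 300 302 304 306 308 310 312 314 316 318 320 322 324 326 328 330 332 334 336 338 340 342 344 346 348 350 352
204 130 129 130 130 131 130 129 127 128 128 127 125  81  65  65  65  65  63  62  65  61  62  63  64  63  61  63  62  63
206 129 129 128 129 130 130 128 128 120  94  86  88  76  70  69  69  67  64  63  64  63  63  63  64  63  64  66  64  63
208 129 129 129 128 131 130 129 105  91  92  90  76  78  79  75  74  71  70  67  64  63  64  63  65  63  61  63  64  64
210 129 127 128 130 129 120  99 105 122 129  93  82  83  85  82  80  77  77  75  69  63  63  63  64  62  64  63  63  64
212 129 129 129 130 120 103 122 137 150 148  88  86  86  84  84  82  81  80  79  76  69  62  64  64  66  64  64  64  63
214 129 131 129 123 110 129 150 156 164 153  87  83  82  82  81  81  79  79  81  80  78  74  67  64  65  65  64  64  67
216 127 129 127 119 139 156 168 163 154 142  81  75  72  70  70  74  78  76  81  81  80  77
[... 1008 characters left out ...]
 154 140 135  97  90  99  75  72  70  67  68  75  76  73  68  72  73  82  83  79  86 116 124 124 123
236 124 127 142 165 159 150 136 102  99  99  82  80  72  66  67  77  82  85  96  98 108 103 107 114 113 125 125 118 112
238 117 125 129 155 161 157 141 116 130 122  83  78  67  68  67  72  78 104 128 141 169 158 141  98 113 124 124  82  30
240 114 127 125 139 157 162 150 130 139 133  67  68  65  69  66  65  67  97 139 166 163 149 128 110 121 123 124  67  16
242  98  80  71  74  88  91  88  82  71  73  36  39  38  37  37  37  40  52  92  96  89  80  71  69  71  71  85  62  19
244  22  12  15   8  14   5  16  13  13   9  17   7   8  11  12  10  13   9  15  12   5   9   9  14  11  12  18  29  13
```

The blade and slot are lined up within about 0.5 mm, so I'll insert, watching the force.

```bash
python3 -m pendant '[{"dx":-0.002,"dy":0,"dz":0.01,"spin":0,"jaw":0},{"dx":-0.002,"dy":0,"dz":0.02,"spin":0,"jaw":0},{"dx":-0.002,"dy":0,"dz":0.025,"spin":0,"jaw":0},{"dx":-0.002,"dy":0,"dz":0.025,"spin":0,"jaw":0}]' | egrep "time|tcp|ft_f"
python3 -m pendant '[{"dx":0,"dy":0,"dz":0.01,"spin":0,"jaw":0},{"dx":0,"dy":0,"dz":0.02,"spin":0,"jaw":0},{"dx":0,"dy":0,"dz":0.02,"spin":0,"jaw":0}]' | egrep "time|tcp|ft_f"
```

```text
time_s: 10.5
tcp_pos: [0.5643, 0.1648, 0.1535]
ft_force: [-0.9, -0.3, -1.1]
time_s: 10.75
tcp_pos: [0.5654, 0.165, 0.1498]
ft_force: [2.0, -0.0, -1.1]
```

```bash
python3 -m pendant '[{"dx":-0.004,"dy":0,"dz":0.01,"spin":0,"jaw":0},{"dx":-0.004,"dy":0,"dz":0.02,"spin":0,"jaw":0},{"dx":-0.004,"dy":0,"dz":0.02,"spin":0,"jaw":0}]' | egrep "time|tcp|ft_f"
python3 -m pendant '[{"dx":0,"dy":0,"dz":0.01,"spin":0,"jaw":0},{"dx":0,"dy":0,"dz":0.02,"spin":0,"jaw":0},{"dx":0,"dy":0,"dz":0.02,"spin":0,"jaw":0}]' | egrep "time|tcp|ft_f"
python3 -m pendant '[{"dx":0,"dy":0,"dz":0.01,"spin":0,"jaw":0},{"dx":0,"dy":0,"dz":0.02,"spin":0,"jaw":0},{"dx":0,"dy":0,"dz":0.02,"spin":0,"jaw":0}]' | egrep "time|tcp|ft_f"; python3 -c "
from station import sense
print(sense()['ft_torque'])"
```

```text
time_s: 11.0
tcp_pos: [0.5656, 0.1647, 0.1456]
ft_force: [1.7, -0.3, -0.7]
time_s: 11.25
tcp_pos: [0.5656, 0.1648, 0.1417]
ft_force: [2.0, -0.5, -1.6]
time_s: 11.5
tcp_pos: [0.5656, 0.1648, 0.1377]
ft_force: [2.4, 0.2, -1.2]
[ 0.00886285 -0.58286922 -0.00682525]
```

```bash
for i in 1 2; do python3 -m pendant '[{"dx":-0.003,"dy":0,"dz":0.005,"spin":0,"jaw":0},{"dx":-0.003,"dy":0,"dz":0.01,"spin":0,"jaw":0},{"dx":-0.003,"dy":0,"dz":0.01,"spin":0,"jaw":0}]' | egrep "time|tcp|ft_f"; done
python3 -m pendant '[{"dx":0,"dy":0,"dz":0.01,"spin":0,"jaw":0},{"dx":0,"dy":0,"dz":0.01,"spin":0,"jaw":0}]' | egrep "time|tcp|ft_f"
```

```text
time_s: 11.75
tcp_pos: [0.5657, 0.1644, 0.1357]
ft_force: [1.8, -0.6, -0.2]
time_s: 12.0
tcp_pos: [0.5661, 0.1636, 0.1336]
ft_force: [-0.7, -2.9, 2.4]
time_s: 12.17
tcp_pos: [0.5666, 0.1643, 0.1315]
ft_force: [0.7, -2.2, 1.9]
```

```bash
for i in 1 2 3; do python3 -m pendant '[{"dx":0,"dy":-0.002,"dz":0.005,"spin":0,"jaw":0},{"dx":0,"dy":-0.002,"dz":0.01,"spin":0,"jaw":0},{"dx":0,"dy":-0.002,"dz":0.01,"spin":0,"jaw":0}]' | egrep "tcp|ft_f"; done
```

```text
tcp_pos: [0.5667, 0.1648, 0.1301]
ft_force: [0.2, -1.6, 2.8]
tcp_pos: [0.5667, 0.165, 0.1288]
ft_force: [0.4, -0.9, 3.4]
tcp_pos: [0.5667, 0.1649, 0.1265]
ft_force: [-0.1, -0.5, 3.5]
```

```bash
for i in 1 2 3; do python3 -m pendant '[{"dx":0,"dy":0,"dz":0.005,"spin":0,"jaw":0},{"dx":0,"dy":0,"dz":0.01,"spin":0,"jaw":0},{"dx":0,"dy":0,"dz":0.01,"spin":0,"jaw":0}]' | egrep "tcp|ft_f|grip"; done; python3 look.py | sed -n 1,2p
```

```text
tcp_pos: [0.5667, 0.165, 0.1253]
ft_force: [-2.4, -1.3, 10.3]
grip_force: 81.2
tcp_pos: [0.5668, 0.165, 0.1252]
ft_force: [-4.8, -3.0, 18.9]
grip_force: 82.2
tcp_pos: [0.5669, 0.1651, 0.125]
ft_force: [-8.2, -4.5, 26.4]
grip_force: 83.2
[0.5669 0.165  0.125 ]
brass 282 (np.int64(305), np.int64(337), np.int64(230), np.int64(242))
```

```bash
python3 -m pendant '[{"dx":0,"dy":0,"dz":-0.01,"spin":0,"jaw":0},{"dx":0,"dy":0,"dz":-0.012,"spin":0,"jaw":0},{"dx":0,"dy":0,"dz":-0.012,"spin":0,"jaw":0}]' 100| egrep "tcp|ft_f|grip"
python3 -m pendant '[{"dx":0,"dy":0,"dz":0,"spin":0.06,"jaw":0},{"dx":0,"dy":0,"dz":0,"spin":0.12,"jaw":0},{"dx":0,"dy":0,"dz":0,"spin":0.18,"jaw":0},{"dx":0,"dy":0,"dz":0,"spin":0.25,"jaw":0},{"dx":0,"dy":0,"dz":0,"spin":0.25,"jaw":0}]'| egrep "tcp|ft_f|grip|ori"; python3 -c "
from station import sense
print(sense()['ft_torque'])"
```

```text
tcp_pos: [0.5668, 0.165, 0.1253]
ft_force: [-4.8, -2.4, 16.2]
grip_force: 97.8
tcp_pos: [0.5667, 0.1647, 0.1252]
orientation: [[-0.954, 0.3, 0.001], [0.3, 0.954, -0.0], [-0.001, -0.0, -1.0]]
ft_force: [-4.8, -2.3, 16.2]
grip_force: 98.1
[-0.56385721  1.15007468 -0.05054388]
```

```bash
for i in 1 2; do python3 -m pendant '[{"dx":0,"dy":0,"dz":0,"spin":0.08,"jaw":0},{"dx":0,"dy":0,"dz":0,"spin":0.16,"jaw":0},{"dx":0,"dy":0,"dz":0,"spin":0.24,"jaw":0},{"dx":0,"dy":0,"dz":0,"spin":0.32,"jaw":0},{"dx":0,"dy":0,"dz":0,"spin":0.4,"jaw":0},{"dx":0,"dy":0,"dz":0,"spin":0.4,"jaw":0}]'| egrep "time|tcp|ft_f|grip|ori"; python3 -c "
from station import sense
s=sense();print(s['ft_torque'],s['joints'][6])"; done
```

```text
time_s: 14.88
tcp_pos: [0.5665, 0.1644, 0.1252]
orientation: [[-0.749, 0.662, 0.0], [0.662, 0.749, -0.001], [-0.001, -0.001, -1.0]]
ft_force: [-5.7, -3.4, 17.0]
grip_force: 98.2
[-0.67546937  1.30546955 -0.0517405 ] 0.24947018720265807
time_s: 15.38
tcp_pos: [0.5663, 0.1641, 0.1252]
orientation: [[-0.415, 0.91, -0.0], [0.91, 0.415, -0.001], [-0.001, -0.001, -1.0]]
ft_force: [-5.4, -3.9, 17.0]
grip_force: 98.3
[-0.77764567  1.38151266 -0.03278668] -0.13285967908187474
```

```bash
for i in 1 2; do python3 -m pendant '[{"dx":0,"dy":0,"dz":0,"spin":0.08,"jaw":0},{"dx":0,"dy":0,"dz":0,"spin":0.16,"jaw":0},{"dx":0,"dy":0,"dz":0,"spin":0.24,"jaw":0},{"dx":0,"dy":0,"dz":0,"spin":0.3,"jaw":0},{"dx":0,"dy":0,"dz":0,"spin":0.3,"jaw":0}]'| egrep "tcp|ft_f|grip|ori"; python3 -c "
from station import sense
s=sense();print(s['ft_torque'],s['joints'][6])"; done
```

```text
tcp_pos: [0.5661, 0.1638, 0.1252]
orientation: [[-0.114, 0.993, -0.001], [0.993, 0.114, -0.002], [-0.002, -0.001, -1.0]]
ft_force: [-6.0, -3.4, 18.7]
grip_force: 98.3
[-0.84254019  1.47149118  0.02364958] -0.4202182206801186
tcp_pos: [0.5659, 0.1637, 0.1252]
orientation: [[0.198, 0.98, -0.001], [0.98, -0.198, -0.002], [-0.002, -0.001, -1.0]]
ft_force: [-6.9, -3.9, 18.4]
grip_force: 98.4
[-0.87609246  1.57893482  0.04254802] -0.7092002722381384
```

```bash
for i in 1 2 3; do python3 -m pendant '[{"dx":0,"dy":0,"dz":0,"spin":0.04,"jaw":0},{"dx":0,"dy":0,"dz":0,"spin":0.07,"jaw":0},{"dx":0,"dy":0,"dz":0,"spin":0.07,"jaw":0}]'| egrep "time|tcp|ft_f|ori"; python3 -c "
from station import sense
import numpy as np
s=sense();R=s['orientation'];print('turned',87.57-np.degrees(np.arctan2(R[1][1],R[0][1])),s['ft_torque'][2],s['joints'][6])"; done
```

```text
time_s: 16.47
tcp_pos: [0.5658, 0.1637, 0.1252]
orientation: [[0.268, 0.963, -0.001], [0.963, -0.268, -0.002], [-0.002, -0.001, -1.0]]
ft_force: [-6.1, -3.5, 18.5]
turned 103.1085872627741 0.16568198001793083 -0.775579133458594
time_s: 16.72
tcp_pos: [0.5657, 0.1636, 0.1252]
orientation: [[0.337, 0.941, -0.002], [0.941, -0.337, -0.002], [-0.003, -0.001, -1.0]]
ft_force: [-6.9, -3.5, 19.2]
turned 107.26992962471033 0.25000186548070036 -0.8427332001105391
time_s: 16.97
tcp_pos: [0.5656, 0.1637, 0.1252]
orientation: [[0.405, 0.915, -0.002], [0.915, -0.405, -0.002], [-0.003, -0.001, -1.0]]
ft_force: [-6.4, -3.7, 20.0]
turned 111.43260233279297 0.30783647407994474 -0.9100419692787532
```

```bash
python3 -m pendant '[{"dx":0,"dy":0,"dz":-0.005,"spin":-0.04,"jaw":0},{"dx":0,"dy":0,"dz":-0.005,"spin":-0.04,"jaw":0},{"dx":0,"dy":0,"dz":-0.005,"spin":-0.04,"jaw":0},{"dx":0,"dy":0,"dz":-0.005,"spin":-0.04,"jaw":0},{"dx":0,"dy":0,"dz":-0.005,"spin":-0.04,"jaw":0},{"dx":0,"dy":0,"dz":-0.005,"spin":-0.04,"jaw":0}]'| egrep "time|tcp|ft_f|grip"; python3 -c "
from station import sense
import numpy as np
s=sense();R=s['orientation'];print('turned',87.57-np.degrees(np.arctan2(R[1][1],R[0][1])),s['ft_torque'][2],s['width'])"; python3 look.py
```

```text
time_s: 17.47
tcp_pos: [0.5656, 0.1636, 0.1252]
ft_force: [-5.6, -2.2, 14.3]
grip_force: 98.1
turned 109.02762332678978 0.22148461871041863 0.0285208902659237
[0.5656 0.1636 0.1253]
brass 247 (np.int64(305), np.int64(337), np.int64(233), np.int64(242))
     296 298 300 302 304 306 308 310 312 314 316 318 320 322 324 326 328 330 332 334 336 338 340 342 344 346 348 350 352
204  77  74  75  76  75  74  76  74  76  75  74  74  75  75  76  73  73  74  74  74  75  75  73  74  75  75  75  75  74
206  75  73  72  74  71  74  72  73  74  75  76  75  75  77  75  75  73  71  72  73  73  76  75  78  75  76  74  76  73
208  73  73  73  76  75  74  73  74  74  75  74  75  75  75  74  74  74  73  72  73  74  72  74  75  75  74  74  74  76
210  73  72  73  73  74  73  75  75  73  76  75  73  74  76  75  75  73  74  75  74  76  75  76  76  74  76  77  76  76
212  75  74  74  76  73  76  74  74  75  73  76  74  73  76  74  76  74  74  73  75  75  75  76  74  76  75  75  74  75
214  74  72  75  75  74  74  74  74  74  73  74  75  73  74  74  73  74  75  75  75  74  74  73  73  75  74  75  74  75
216  7
[... 1093 characters left out ...]
  94  94  90  89  81  76  75  77  80  81  87  86  86  87  87  90  89  90  89  88  85  76  72  76  74
236  79  87  91  93  92  92  87  77  76  82  85  84  85  85  86  85  87  84  84  86  89  89  90  90  89  82  75  68  67
238  78  91  91  92  91  89  86  83  85  85  86  87  84  86  85  84  79  76  77  84  85  91  91  90  90  88  79  43  25
240  81  92  92  92  91  86  88  87  85  86  86  84  81  77  78  80  83  79  77  81  86  89  92  91  94  89  82  37  22
242  75  74  72  72  69  67  65  64  67  65  60  59  62  63  63  60  55  54  51  52  56  59  62  63  61  64  66  40  23
244  24  15  17  13  19  18  19  16  17  20  17  22  14  20  15  14  13  17  13  16  16  16  17  16  12  13  17  22  21
```

```bash
python3 -c "
from station import robot
print(robot.hand_in())"
```

```text
the job is handed in; nothing more can be done
None
```

I handed the job in at about 17.5 s with the key pushed to a hard stop in the lock and turned about 109° clockwise (its play included). The gripper is holding it there with about 14 N of downward push and light turning force. That the head is seated and the lock is at its stop rests on force readings and image numbers, because I had used up my picture views by then.

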